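# Run the transformer hold-down nut onto its thread

## Robot

A 6-joint arm with a two-finger parallel gripper is mounted at the origin on the work surface. World frame = base frame: x ahead of the robot, y to its left, z up, the work surface at z = 0. Lengths are in m, angles in rad, forces in N, time in s.
With the tool pointing down it reaches from about 0.425 to 0.95 m from the base axis. Payload 3.5 kg.
Tool frame: the origin (TCP) lies between the finger pads; the fingertips stand 25 mm ahead of it and the grasp point (between the pads) lies 6 mm ahead of it (ctrl.finger_overhang is the distance from the TCP to the fingertips, in m); x points along the fingers, y is the direction in which the jaws open and shut, and the axes are right-handed (so a half turn about x gives the same grasp; the last joint's range is limited). The gripper opens to 85 mm and grips with 20 to 120 N. Pads are 22 mm wide; open, the fingers measure 114 mm over their backs; the gripper's body (76 mm by 85 mm) begins 54 mm behind the grasp point. The pads swing forward as they close: fully open they stand 13 mm farther back than shut.
Start: joints at [1.179, 0.286, 1.577, -0, 1.279, -0.15], TCP at [0.162, 0.655, 0.256] pointing down, gripper open.
Joint ranges: [-2.77, 2.77], [-0.9, 2.22], [0.21, 2.48], [-1.53, 4.67], [0.24, 2.81], [-2.84, 2.84]. Speed limits (rad/s): [2.79, 2.79, 3.14, 3.14, 3.14, 3.14].

## Interface

Orientations are given as a unit quaternion [x, y, z, w].
In Python, from plant import ctrl gives the robot as it stands.
- The arm moves only by the tool play_rows, never from a script. Its argument "targets" is a list of rows, each an object with "delta_pos": the shift along the world's x, y, z normalised to -1 to 1, where 1 is 1000 mm, a list of three; "delta_rot": the turn, a rotation vector about the world's x, y, z normalised to -1 to 1, where 1 is pi rad, a list of three; "claw": the finger opening in mm, from 0 to 85.4. In form: [{"delta_pos": [tx, ty, tz], "delta_rot": [wx, wy, wz], "claw": claw}, ...]. A call has 1 to 20 rows; each row is the pose to reach, as a shift and turn from the pose measured when the call began, turning the shorter way round; what a row does not reach only later rows make up. A row lasts 1/12 s, in which the tool goes at most 41.7 mm and 7.16 degrees, less where a joint would pass 70% of its speed; a pose out of reach is approached as far as the arm can. A call with a number of a shift or a turn outside -1 to 1 is refused whole. A call with a gripper value outside its range is refused whole. The fingers move at their own pace and stop on an object; "newtons" is the grip in N (left out, the last holds). Time passes only in rows, so rows that repeat a pose let the fingers close. It gives the time, the measured TCP pose, the force and the opening at its end, in the units of the state.
- ctrl.get_state(): the state, without advancing time (a new reading comes with each control period).
- ctrl.read_camera(name): name is "scene" or "top" or "wrist"; returns the picture (480x640x3 uint8, blue, green, red); there is no depth.
- ctrl.calibration(name): a dict with "fx", "fy", "cx", "cy" (pixels), "camera_from_world" (4x4, takes a point from world to camera coordinates). Camera axes: x right, y down, z forward; pixel columns grow to the right and rows downward; lengths in m; the calibration is good to about 2 mm. A picture is of the moment at which its call begins: read the wrist's pose just before it. calibration takes no time and is no camera call; for the wrist camera it gives the pose at the moment of the call.
- ctrl.sign_off(): hands the job in, once; it reports no verdict.
The state is a dict: "time": time; "qpos": joint angles; "dq": joint speeds; "joint_efforts": joint torques, N m; "eef_pos": TCP position; "tcp_rot": TCP orientation; "contact_force": force on the tool from outside, world axes, zero at the start; "wrist_torque": the same for the moment, N m; "opening": opening from 0.0 (shut) to 1.0 (fully open).
Only numpy, scipy, OpenCV 4.12 (cv2) and the standard library are available. Lean on these libraries where they do the work, as an engineer would, in place of code of your own. Each camera call takes 0.05 s, during which the arm holds its last target. There are 200 camera calls.

## Task

The big wing nut that holds down the amplifier's ring transformer is sitting on the lip of its thread. Turn it backward (counter-clockwise seen from above) until it drops onto the start of the thread, then run it forward (clockwise) all the way down until it stops, seated on the steel plate, and let go. Do not force it, and leave the other things on the bench where they are.

Things in the scene. Friction and masses are not known exactly. Their poses are not given: they have to be found in the camera images.
- amplifier: open amplifier, fixed: 270 x 320 mm dark tray (320 along its y), rear panel with terminals on its +x side; in its middle an amber ring transformer (132 mm across) under a steel plate with a threaded boss and a thin stud on its axis. Origin: on the bench surface below the stud, z up. Plate top 64 mm above the bench, stud end 125 mm; everything beside the transformer is lower than the plate.
- wing_nut: brass wing nut round the stud, 128 mm across: hub 56 mm wide below, 38 mm above, 34 mm tall; two opposite upright wings, red and black, 10 mm thick, reaching to 64 mm from the axis, 8 to 34 mm above the hub's underside. Origin: centre of that underside; x along the red wing. Captive (lifts only 3 mm), turns at 1 to 2 N on a wing and stays where left.
- red_wing (a point): point on the top edge of the red wing, 48 mm from the nut's axis
- black_wing (a point): point on the top edge of the black wing, 48 mm from the nut's axis
- nut_top (a point): centre of the nut's flat top, on its axis, level with the tops of the wings
- nut_turn (a joint): nut angle, rad, growing counter-clockwise seen from above (backward); 0: red wing along the amplifier's x. Starts on the thread's lip at -0.9 to 0.5. Turned clockwise from there it binds at about -1.3; turned backward it drops at about 1.3 to 1.5 (stop at 1.9). After the drop it runs clockwise down the thread (12 mm a turn) to its stop at -4.0, seated on the plate.
- nut_depth (a joint): how far the nut has come down, m: 0 on the lip of the thread, about 0.0095 after the drop, about 0.0196 when seated on the plate
- loop_antenna: black loop antenna lying flat, about 230 x 200 mm, 22 mm high; bystander; origin under its middle
- screwdriver: red screwdriver, 200 mm; bystander
- wrench: steel wrench, 180 mm; bystander

How it is judged:
On the way:
1. the nut, turned backward, has dropped onto the start of the thread (value of joint nut_turn above 1 rad and value of joint nut_depth above 0.0075 m), for 0.1 s.
At the end, for the whole second after the job is handed in: the nut is run down the thread to its stop (within 0.3 rad, about 17 degrees, of it; at least 17.5 mm below where it began) and is at rest (value of joint nut_turn below -3.7 rad and value of joint nut_depth above 0.0175 m and velocity of joint nut_turn between -0.2 and 0.2 rad/s); the robot touches nothing.
It fails at once if the nut is forced (more than 60 N by the fingers) (contact force between the fingers and wing_nut above 60 N).
It fails at once if the loop antenna, screwdriver or wrench is pushed away (more than 40 mm) (distance of any of loop_antenna, screwdriver, wrench from where it was at the start of the episode above 0.04 m).
It also fails if it takes over 64 s, if anything falls off the work surface, if the arm or the gripper's body presses on something with over 40 N, if the wrist force passes 120 N, or if a joint passes its speed limit or range.

## Working session

There is one attempt and no reset: what is moved stays moved. The work goes in short steps, Python scripts to look and compute and a tool call to move; the robot and the scene stay as the last step left them, time stands still between calls to the robot, and variables do not carry over. Pictures are saved under pics/ and viewed, about 8 in all and at most 12, crops included, and the job is handed in when it is done.

Besides the shell and the picture viewer there is one more tool, called after "Call:" in YAML: its name, and indented under it one key for each argument. play_rows: Moves the arm, as the interface text tells. Its arguments: {"type":"object","properties":{"targets":{"type":"array"},"newtons":{"type":"number"}},"required":["targets"]}

```bash
mkdir -p pics; ls
python3 - <<'E'
from plant import ctrl
import cv2
for n in("top","scene"):
    cv2.imwrite(f"pics/{n}0.png",ctrl.read_camera(n))
    c=ctrl.calibration(n); print(n,c)
s=ctrl.get_state();print(s)
E
```

```text
pics
top {'fx': 571.9190928180328, 'fy': 571.9190928180328, 'cx': 323.19242769626237, 'cy': 244.4178982629097, 'camera_from_world': array([[-0.01479894, -0.99986944,  0.00648843,  0.02075431],
       [-0.99787245,  0.01435669, -0.06359603,  0.48654751],
       [ 0.06349458, -0.00741578, -0.99795463,  1.48109203],
       [ 0.        ,  0.        ,  0.        ,  1.        ]])}
scene {'fx': 493.52700214154464, 'fy': 493.52700214154464, 'cx': 317.0631320975959, 'cy': 245.09546310728894, 'camera_from_world': array([[-0.59752307,  0.80184563,  0.00312662,  0.28185755],
       [ 0.53436502,  0.40110177, -0.74402379, -0.20103702],
       [-0.59784631, -0.44290062, -0.66814581,  1.70873878],
       [ 0.        ,  0.        ,  0.        ,  1.        ]])}
{'time': 0.1, 'qpos': array([ 1.17901818e+00,  2.87104054e-01,  1.57803973e+00,  2.47064037e-05,
        1.27861465e+00, -1.49952149e-01]), 'dq': array([ 0.00058293, -0.00316006, -0.00337865, -0.00090487,  0.00372454,
        0.0006713 ]), 'joint_efforts': array([ 6.02256332e-04, -4.07298911e+01, -2.93698418e+01, -1.57244804e-04,
        3.45679378e-03, -1.21729980e-05]), 'eef_pos': array([0.16136988, 0.65486432, 0.25506252]), 'tcp_rot': array([ 0.08455712,  0.70215636, -0.08602824,  0.70173049]), 'contact_force': array([-0.05436428, -0.10278389, -0.21584292]), 'wrist_torque': array([0.00141925, 0.01618451, 0.01091595]), 'opening': 0.9982277111908696}
```

View pics/top0.png

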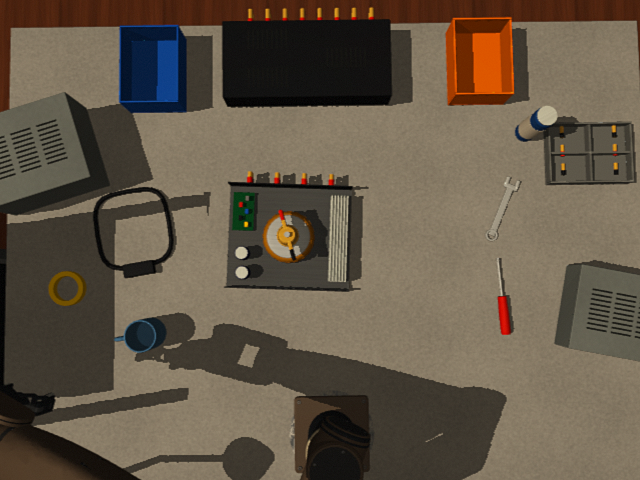

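View pics/scene0.png

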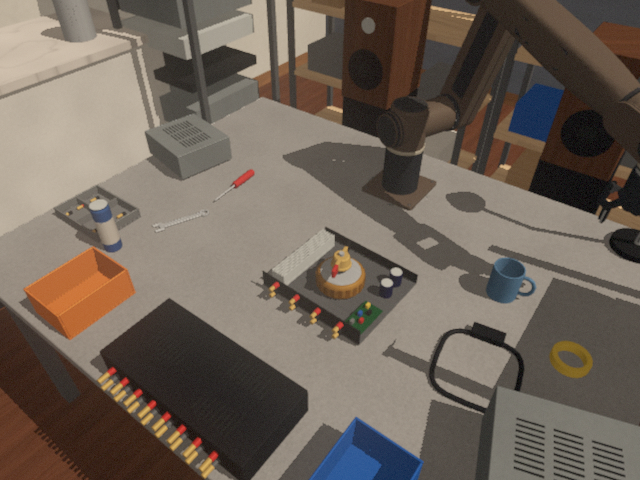

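```bash
cat > h.py <<'E'
import numpy as np,cv2
from plant import ctrl
def ray(c,u,v,z):
    M=c["camera_from_world"];R=M[:3,:3];o=-R.T@M[:3,3]
    d=R.T@np.array([(u-c["cx"])/c["fx"],(v-c["cy"])/c["fy"],1]);return (o+d*(z-o[2])/d[2])
def proj(c,p):
    q=c["camera_from_world"]@np.append(p,1);return c["fx"]*q[0]/q[2]+c["cx"],c["fy"]*q[1]/q[2]+c["cy"]
E
python3 - <<'E'
import cv2
a=cv2.imread("pics/top0.png")[175:300,215:375]
b=cv2.resize(a,None,fx=5,fy=4.8,interpolation=cv2.INTER_CUBIC)
b=cv2.resize(a,(800,625),interpolation=cv2.INTER_CUBIC)[:600]
cv2.imwrite("pics/c1.png",b)
E
```

```text
(no output)
```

View pics/c1.png

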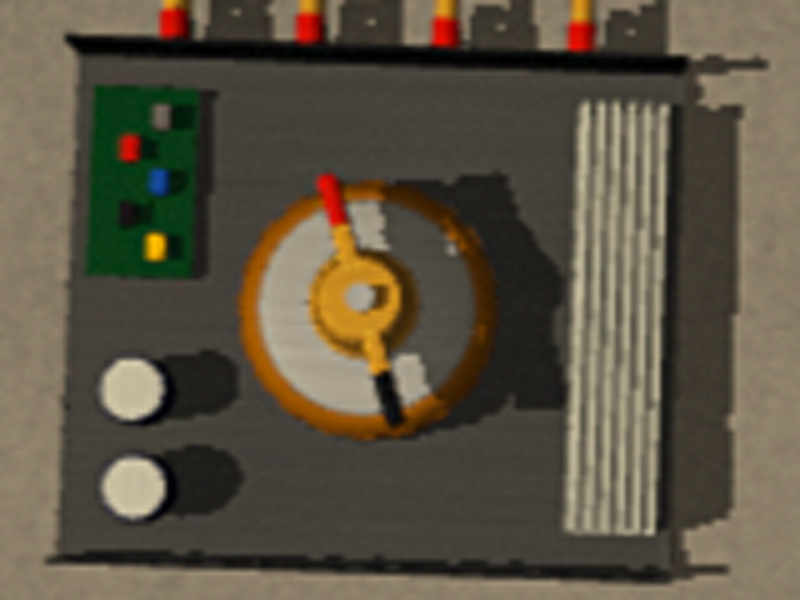

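The enlarged view shows the red wing tip at crop (327,180), the black tip at (395,420) and the stud end at (360,296). The rear panel runs from (70,40) to (685,62).

Run:
```python
from h import *
c=ctrl.calibration("top")
f=lambda u,v,z:ray(c,215+u/5,175+v/5,z)
r,b,s=f(327,180,.1176),f(395,420,.1176),f(360,296,.125)
print(r,b,(r+b)/2,s); d=r-b; wy=np.arctan2(d[1],d[0])
p,q=f(70,40,.06),f(685,62,.06);d=p-q;ay=np.arctan2(-d[0],d[1]) 
p2,q2=f(50,560,.03),f(670,577,.03);d2=p2-q2
print("wing yaw",wy,"amp yaw",ay,np.arctan2(-d2[0],d2[1]),"turn",wy-ay,np.linalg.norm(r-b))
```

```text
[0.56368442 0.11784129 0.1176    ] [0.4457748  0.08595269 0.1176    ] [0.50472961 0.10189699 0.1176    ] [0.50593039 0.10190946 0.125     ]
wing yaw 0.2641308017984442 amp yaw -0.049784010233322046 -0.04222905604002006 turn 0.3139148120317663 0.1221456548961568
```

```bash
cat >> h.py <<'E'
from scipy.spatial.transform import Rotation as Ro
def info():
    s=ctrl.get_state();R=Ro.from_quat(s["tcp_rot"]).as_matrix()
    print("t",s["time"],"p",s["eef_pos"].round(4),"q",s["qpos"].round(3),"x",R[:,0].round(3),"jawyaw",round(np.arctan2(R[1,1],R[0,1]),3),"F",s["contact_force"].round(1),"op",round(s["opening"],3))
    return s,R
def goto(p,yaw):
    s,R=info();y=np.array([np.cos(yaw),np.sin(yaw),0]);x=np.array([0,0,-1.])
    T=np.stack([x,y,np.cross(x,y)],1)
    print("dpos",(np.array(p)-s["eef_pos"]).round(4),"drot/pi",(Ro.from_matrix(T@R.T).as_rotvec()/np.pi).round(4))
E
python3 - <<'E'
from h import *
print(ctrl.finger_overhang)
for y in(-.34,2.8):goto([.505,.102,.2],y)
E
```

```text
0.025
t 0.1 p [0.1614 0.6549 0.2551] q [ 1.179  0.287  1.578  0.     1.279 -0.15 ] x [-0.001 -0.002 -1.   ] jawyaw 1.329 F [-0.1 -0.1 -0.2] op 0.998
dpos [ 0.3436 -0.5529 -0.0551] drot/pi [ 3.000e-04 -7.000e-04 -5.312e-01]
t 0.1 p [0.1614 0.6549 0.2551] q [ 1.179  0.287  1.578  0.     1.279 -0.15 ] x [-0.001 -0.002 -1.   ] jawyaw 1.329 F [-0.1 -0.1 -0.2] op 0.998
dpos [ 0.3436 -0.5529 -0.0551] drot/pi [7.000e-04 2.000e-04 4.682e-01]
```

Call:
play_rows:
  targets:
    - {"delta_pos": [0.02, -0.032, 0], "delta_rot": [0, 0, -0.03], "claw": 85}
    - {"delta_pos": [0.04, -0.064, 0], "delta_rot": [0, 0, -0.06], "claw": 85}
    - {"delta_pos": [0.06, -0.096, 0], "delta_rot": [0, 0, -0.09], "claw": 85}
    - {"delta_pos": [0.08, -0.128, 0], "delta_rot": [0, 0, -0.12], "claw": 85}
    - {"delta_pos": [0.1, -0.16, -0.005], "delta_rot": [0, 0, -0.15], "claw": 85}
    - {"delta_pos": [0.12, -0.193, -0.01], "delta_rot": [0, 0, -0.18], "claw": 85}
    - {"delta_pos": [0.14, -0.225, -0.015], "delta_rot": [0, 0, -0.21], "claw": 85}
    - {"delta_pos": [0.16, -0.257, -0.02], "delta_rot": [0, 0, -0.24], "claw": 85}
    - {"delta_pos": [0.18, -0.29, -0.025], "delta_rot": [0, 0, -0.27], "claw": 85}
    - {"delta_pos": [0.2, -0.322, -0.03], "delta_rot": [0, 0, -0.3], "claw": 85}
    - {"delta_pos": [0.22, -0.354, -0.035], "delta_rot": [0, 0, -0.33], "claw": 85}
    - {"delta_pos": [0.24, -0.386, -0.04], "delta_rot": [0, 0, -0.36], "claw": 85}
    - {"delta_pos": [0.26, -0.418, -0.045], "delta_rot": [0, 0, -0.39], "claw": 85}
    - {"delta_pos": [0.28, -0.45, -0.05], "delta_rot": [0, 0, -0.42], "claw": 85}
    - {"delta_pos": [0.3, -0.483, -0.055], "delta_rot": [0, 0, -0.45], "claw": 85}
    - {"delta_pos": [0.32, -0.515, -0.055], "delta_rot": [0, 0, -0.48], "claw": 85}
    - {"delta_pos": [0.335, -0.54, -0.055], "delta_rot": [0, 0, -0.51], "claw": 85}
    - {"delta_pos": [0.3436, -0.5529, -0.0551], "delta_rot": [0, 0, -0.531], "claw": 85}
    - {"delta_pos": [0.3436, -0.5529, -0.0551], "delta_rot": [0, 0, -0.531], "claw": 85}
    - {"delta_pos": [0.3436, -0.5529, -0.0551], "delta_rot": [0, 0, -0.531], "claw": 85}

```text
time: 1.77
eef_pos: [0.5048, 0.1014, 0.1994]
tcp_rot: [-0.577, -0.409, 0.578, -0.407]
contact_force: [-1.0, 0.1, 0.1]
opening: 0.995
```

Run:
```python
from h import *
goto([.505,.102,.2],-.34)
c=ctrl.calibration("wrist")
im=ctrl.read_camera("wrist")
print("pred stud",proj(c,[.505,.102,.125]),"redtip",proj(c,[.505+.064*np.cos(.264),.102+.064*np.sin(.264),.1176]))
cv2.imwrite("pics/w1.png",im)
```

```text
t 1.7667 p [0.5048 0.1014 0.1994] q [ 0.000e+00 -1.100e-02  2.017e+00  2.000e-03  1.140e+00  3.400e-01] x [-0.003  0.001 -1.   ] jawyaw -0.34 F [-1.   0.1  0.1] op 0.995
dpos [0.0002 0.0006 0.0006] drot/pi [-0.0004 -0.001  -0.    ]
pred stud (np.float64(323.77067734304757), np.float64(276.9827091130529)) redtip (np.float64(432.9053519218886), np.float64(201.48901854984587))
```

View pics/w1.png

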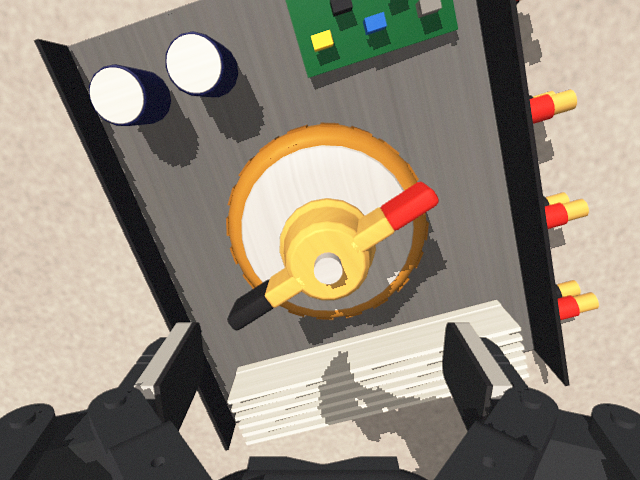

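The wrist view shows the stud end at (328,268), the red tip at about (432,192) and the black tip at about (234,322). They sit a few mm from the prediction.

Run:
```python
from h import *
c=ctrl.calibration("wrist")
s,r,b=ray(c,328,268,.125),ray(c,432,192,.1176),ray(c,234,322,.1176)
print(s,r,b,(r+b)/2,np.arctan2(*(r-b)[[1,0]]))
goto([.506,.104,.1],-.34)
```

```text
[0.50811442 0.10655049 0.125     ] [0.5671153  0.12418266 0.1176    ] [0.44990904 0.09126484 0.1176    ] [0.50851217 0.10772375 0.1176    ] 0.27380026270840857
t 1.8167 p [0.5044 0.1022 0.1994] q [ 2.000e-03 -1.200e-02  2.017e+00  2.000e-03  1.140e+00  3.400e-01] x [-0.003  0.001 -1.   ] jawyaw -0.338 F [-0.6  0.1  0.3] op 0.995
dpos [ 0.0016  0.0018 -0.0994] drot/pi [-0.0005 -0.001  -0.0005]
```

Call:
play_rows:
  targets:
    - {"delta_pos": [0.002, 0.0018, -0.02], "delta_rot": [0, -0.001, 0], "claw": 85}
    - {"delta_pos": [0.002, 0.0018, -0.04], "delta_rot": [0, -0.001, 0], "claw": 85}
    - {"delta_pos": [0.002, 0.0018, -0.06], "delta_rot": [0, -0.001, 0], "claw": 85}
    - {"delta_pos": [0.002, 0.0018, -0.075], "delta_rot": [0, -0.001, 0], "claw": 85}
    - {"delta_pos": [0.002, 0.0018, -0.09], "delta_rot": [0, -0.001, 0], "claw": 85}
    - {"delta_pos": [0.002, 0.0018, -0.1], "delta_rot": [0, -0.001, 0], "claw": 85}
    - {"delta_pos": [0.002, 0.0018, -0.104], "delta_rot": [0, -0.001, 0], "claw": 85}
    - {"delta_pos": [0.002, 0.0018, -0.104], "delta_rot": [0, -0.001, 0], "claw": 85}
    - {"delta_pos": [0.002, 0.0018, -0.104], "delta_rot": [0, -0.001, 0], "claw": 85}

```text
time: 2.57
eef_pos: [0.5066, 0.1044, 0.0959]
tcp_rot: [0.577, 0.409, -0.576, 0.409]
contact_force: [-0.3, 0.4, 0.2]
opening: 0.993
```

Run:
```python
from h import *
goto([.5065,.104,.095],-.34)
```

```text
t 2.5667 p [0.5066 0.1044 0.0959] q [6.000e-03 1.370e-01 2.075e+00 2.000e-03 9.290e-01 3.430e-01] x [ 0.001  0.001 -1.   ] jawyaw -0.337 F [-0.3  0.4  0.2] op 0.993
dpos [-0.0001 -0.0004 -0.0009] drot/pi [-0.0005  0.0002 -0.0008]
```

Call:
play_rows:
  targets:
    - {"delta_pos": [0, 0, 0], "delta_rot": [0, 0, 0.02], "claw": 85}
    - {"delta_pos": [0, 0, 0], "delta_rot": [0, 0, 0.04], "claw": 85}
    - {"delta_pos": [0, 0, 0], "delta_rot": [0, 0, 0.06], "claw": 85}
    - {"delta_pos": [0, 0, 0], "delta_rot": [0, 0, 0.08], "claw": 85}
    - {"delta_pos": [0, 0, 0], "delta_rot": [0, 0, 0.1], "claw": 85}
    - {"delta_pos": [0, 0, 0], "delta_rot": [0, 0, 0.12], "claw": 85}
    - {"delta_pos": [0, 0, 0], "delta_rot": [0, 0, 0.14], "claw": 85}
    - {"delta_pos": [0, 0, 0], "delta_rot": [0, 0, 0.16], "claw": 85}
    - {"delta_pos": [0, 0, 0], "delta_rot": [0, 0, 0.18], "claw": 85}
    - {"delta_pos": [0, 0, 0], "delta_rot": [0, 0, 0.2], "claw": 85}
    - {"delta_pos": [0, 0, 0], "delta_rot": [0, 0, 0.22], "claw": 85}
    - {"delta_pos": [0, 0, 0], "delta_rot": [0, 0, 0.24], "claw": 85}
    - {"delta_pos": [0, 0, 0], "delta_rot": [0, 0, 0.26], "claw": 85}
    - {"delta_pos": [0, 0, 0], "delta_rot": [0, 0, 0.28], "claw": 85}
    - {"delta_pos": [0, 0, 0], "delta_rot": [0, 0, 0.3], "claw": 85}
    - {"delta_pos": [0, 0, 0], "delta_rot": [0, 0, 0.3], "claw": 85}

```text
time: 3.9
eef_pos: [0.5076, 0.1044, 0.0974]
tcp_rot: [0.329, 0.626, -0.327, 0.627]
contact_force: [-0.8, 0.3, -0.8]
opening: 0.997
```

Run:
```python
from h import *
s,R=info();print(s["wrist_torque"].round(2))
im=ctrl.read_camera("wrist")
cv2.imwrite("pics/w2.png",im)
```

```text
t 3.9 p [0.5076 0.1044 0.0974] q [ 6.000e-03  1.360e-01  2.072e+00  2.000e-03  9.310e-01 -6.010e-01] x [ 0.002  0.001 -1.   ] jawyaw 0.606 F [-0.8  0.3 -0.8] op 0.997
[ 0.   -0.01  0.02]
```

View pics/w2.png

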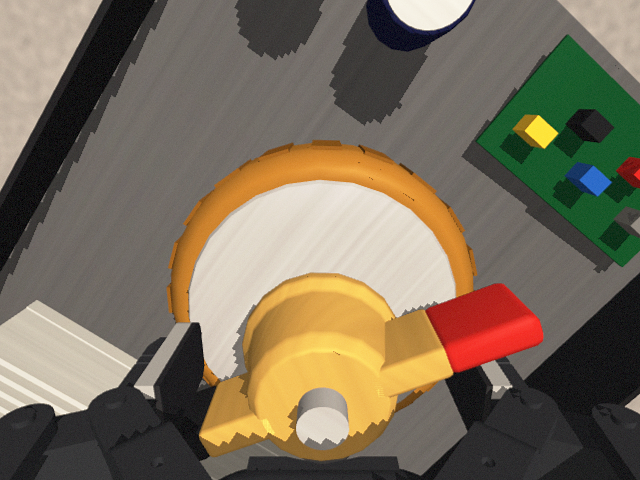

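The right finger is pushing the red wing counter-clockwise as planned. The wing extends to (540,330), about 0.3 rad ahead of the jaws.

Call:
play_rows:
  targets:
    - {"delta_pos": [-0.001, 0, -0.002], "delta_rot": [0, 0, 0.02], "claw": 85}
    - {"delta_pos": [-0.001, 0, -0.002], "delta_rot": [0, 0, 0.04], "claw": 85}
    - {"delta_pos": [-0.001, 0, -0.002], "delta_rot": [0, 0, 0.06], "claw": 85}
    - {"delta_pos": [-0.001, 0, -0.002], "delta_rot": [0, 0, 0.08], "claw": 85}
    - {"delta_pos": [-0.001, 0, -0.002], "delta_rot": [0, 0, 0.1], "claw": 85}
    - {"delta_pos": [-0.001, 0, -0.002], "delta_rot": [0, 0, 0.12], "claw": 85}
    - {"delta_pos": [-0.001, 0, -0.002], "delta_rot": [0, 0, 0.14], "claw": 85}
    - {"delta_pos": [-0.001, 0, -0.002], "delta_rot": [0, 0, 0.16], "claw": 85}
    - {"delta_pos": [-0.001, 0, -0.002], "delta_rot": [0, 0, 0.18], "claw": 85}
    - {"delta_pos": [-0.001, 0, -0.002], "delta_rot": [0, 0, 0.195], "claw": 85}
    - {"delta_pos": [-0.001, 0, -0.002], "delta_rot": [0, 0, 0.195], "claw": 85}
    - {"delta_pos": [-0.001, 0, -0.002], "delta_rot": [0, 0, 0.195], "claw": 85}

```text
time: 4.95
eef_pos: [0.5069, 0.1046, 0.0959]
tcp_rot: [0.126, 0.695, -0.125, 0.696]
contact_force: [0.8, 0.4, 0.5]
opening: 1.0
```

Run:
```python
from h import *
s,R=info();print(s["wrist_torque"].round(2))
im=ctrl.read_camera("wrist")
cv2.imwrite("pics/w3.png",im)
```

```text
t 4.95 p [0.5069 0.1046 0.0959] q [ 0.006  0.137  2.074  0.003  0.928 -1.209] x [ 0.002  0.002 -1.   ] jawyaw 1.214 F [0.8 0.4 0.5] op 1.0
[-0.03 -0.1  -0.03]
```

View pics/w3.png

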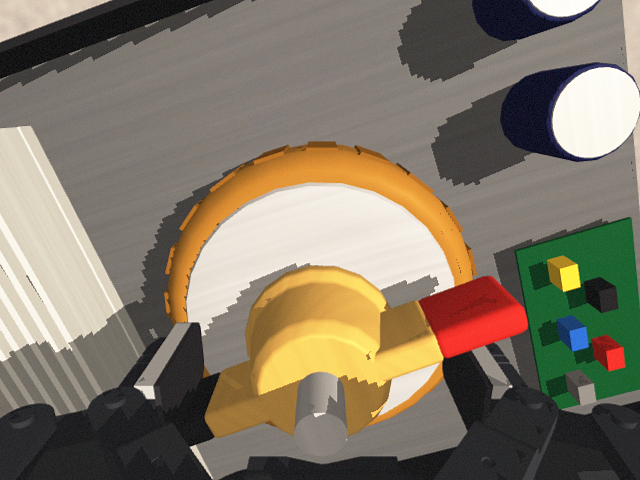

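The nut has dropped: far more of the stud now shows above the hub (stud from (320,375) to (320,440)). Next I run it clockwise.

Call:
play_rows:
  targets:
    - {"delta_pos": [0, 0, 0], "delta_rot": [0, 0, -0.03], "claw": 85}
    - {"delta_pos": [0, 0, 0], "delta_rot": [0, 0, -0.06], "claw": 85}
    - {"delta_pos": [0, 0, 0], "delta_rot": [0, 0, -0.09], "claw": 85}
    - {"delta_pos": [0, 0, 0], "delta_rot": [0, 0, -0.12], "claw": 85}
    - {"delta_pos": [0, 0, 0], "delta_rot": [0, 0, -0.15], "claw": 85}
    - {"delta_pos": [0, 0, 0], "delta_rot": [0, 0, -0.18], "claw": 85}
    - {"delta_pos": [0, 0, 0], "delta_rot": [0, 0, -0.2], "claw": 85}
    - {"delta_pos": [0, 0, 0], "delta_rot": [0, 0, -0.22], "claw": 85}
    - {"delta_pos": [0, 0, 0], "delta_rot": [0, 0, -0.24], "claw": 85}
    - {"delta_pos": [0, 0, 0], "delta_rot": [0, 0, -0.26], "claw": 85}
    - {"delta_pos": [0, 0, 0], "delta_rot": [0, 0, -0.28], "claw": 85}
    - {"delta_pos": [0, 0, 0], "delta_rot": [0, 0, -0.3], "claw": 85}
    - {"delta_pos": [0, 0, 0], "delta_rot": [0, 0, -0.32], "claw": 85}
    - {"delta_pos": [0, 0, 0], "delta_rot": [0, 0, -0.34], "claw": 85}
    - {"delta_pos": [0, 0, 0], "delta_rot": [0, 0, -0.36], "claw": 85}
    - {"delta_pos": [0, 0, 0], "delta_rot": [0, 0, -0.38], "claw": 85}
    - {"delta_pos": [0, 0, 0], "delta_rot": [0, 0, -0.4], "claw": 85}
    - {"delta_pos": [0, 0, 0], "delta_rot": [0, 0, -0.42], "claw": 85}
    - {"delta_pos": [0, 0, 0], "delta_rot": [0, 0, -0.44], "claw": 85}
    - {"delta_pos": [0, 0, 0], "delta_rot": [0, 0, -0.46], "claw": 85}

```text
time: 6.67
eef_pos: [0.5066, 0.1048, 0.0958]
tcp_rot: [0.556, 0.437, -0.555, 0.439]
contact_force: [-0.3, 0.2, -0.4]
opening: 0.997
```

Run:
```python
from h import *
goto([.5065,.104,.095],-.24)
s,R=info();print(s["wrist_torque"].round(2))
```

```text
t 6.6667 p [0.5066 0.1048 0.0958] q [ 8.000e-03  1.370e-01  2.075e+00 -1.000e-03  9.280e-01  2.440e-01] x [ 0.002 -0.001 -1.   ] jawyaw -0.235 F [-0.3  0.2 -0.4] op 0.997
dpos [-0.0001 -0.0008 -0.0008] drot/pi [ 0.0003  0.0006 -0.0015]
t 6.6667 p [0.5066 0.1048 0.0958] q [ 8.000e-03  1.370e-01  2.075e+00 -1.000e-03  9.280e-01  2.440e-01] x [ 0.002 -0.001 -1.   ] jawyaw -0.235 F [-0.3  0.2 -0.4] op 0.997
[ 0.02  0.02 -0.01]
```

Call:
play_rows:
  targets:
    - {"delta_pos": [0, -0.001, -0.001], "delta_rot": [0, 0, -0.03], "claw": 85}
    - {"delta_pos": [0, -0.001, -0.001], "delta_rot": [0, 0, -0.06], "claw": 85}
    - {"delta_pos": [0, -0.001, -0.001], "delta_rot": [0, 0, -0.09], "claw": 85}
    - {"delta_pos": [0, -0.001, -0.001], "delta_rot": [0, 0, -0.12], "claw": 85}
    - {"delta_pos": [0, -0.001, -0.001], "delta_rot": [0, 0, -0.15], "claw": 85}
    - {"delta_pos": [0, -0.001, -0.001], "delta_rot": [0, 0, -0.18], "claw": 85}
    - {"delta_pos": [0, -0.001, -0.001], "delta_rot": [0, 0, -0.21], "claw": 85}
    - {"delta_pos": [0, -0.001, -0.001], "delta_rot": [0, 0, -0.24], "claw": 85}
    - {"delta_pos": [0, -0.001, -0.001], "delta_rot": [0, 0, -0.27], "claw": 85}
    - {"delta_pos": [0, -0.001, -0.001], "delta_rot": [0, 0, -0.3], "claw": 85}
    - {"delta_pos": [0, -0.001, -0.001], "delta_rot": [0, 0, -0.33], "claw": 85}
    - {"delta_pos": [0, -0.001, -0.001], "delta_rot": [0, 0, -0.36], "claw": 85}
    - {"delta_pos": [0, -0.001, -0.001], "delta_rot": [0, 0, -0.39], "claw": 85}
    - {"delta_pos": [0, -0.001, -0.001], "delta_rot": [0, 0, -0.42], "claw": 85}
    - {"delta_pos": [0, -0.001, -0.001], "delta_rot": [0, 0, -0.45], "claw": 85}
    - {"delta_pos": [0, -0.001, -0.001], "delta_rot": [0, 0, -0.48], "claw": 85}
    - {"delta_pos": [0, -0.001, -0.001], "delta_rot": [0, 0, -0.51], "claw": 85}
    - {"delta_pos": [0, -0.001, -0.001], "delta_rot": [0, 0, -0.54], "claw": 85}
    - {"delta_pos": [0, -0.001, -0.001], "delta_rot": [0, 0, -0.57], "claw": 85}
    - {"delta_pos": [0, -0.001, -0.001], "delta_rot": [0, 0, -0.6], "claw": 85}

```text
time: 8.33
eef_pos: [0.5071, 0.1038, 0.0951]
tcp_rot: [0.68, -0.194, -0.68, -0.193]
contact_force: [1.8, -0.4, -0.2]
opening: 0.996
```

Run:
```python
from h import *
goto([.5065,.104,.095],-2.7)
s,R=info();print(s["wrist_torque"].round(2))
cv2.imwrite("pics/w4.png",ctrl.read_camera("wrist"))
```

```text
t 8.3333 p [0.5071 0.1038 0.0951] q [ 6.000e-03  1.400e-01  2.073e+00 -2.000e-03  9.280e-01  2.134e+00] x [-0.    -0.002 -1.   ] jawyaw -2.126 F [ 1.8 -0.4 -0.2] op 0.996
dpos [-0.0006  0.0002 -0.0001] drot/pi [ 0.0006 -0.0002 -0.1828]
t 8.3333 p [0.5071 0.1038 0.0951] q [ 6.000e-03  1.400e-01  2.073e+00 -2.000e-03  9.280e-01  2.134e+00] x [-0.    -0.002 -1.   ] jawyaw -2.126 F [ 1.8 -0.4 -0.2] op 0.996
[-0.05 -0.25  0.1 ]
```

View pics/w4.png

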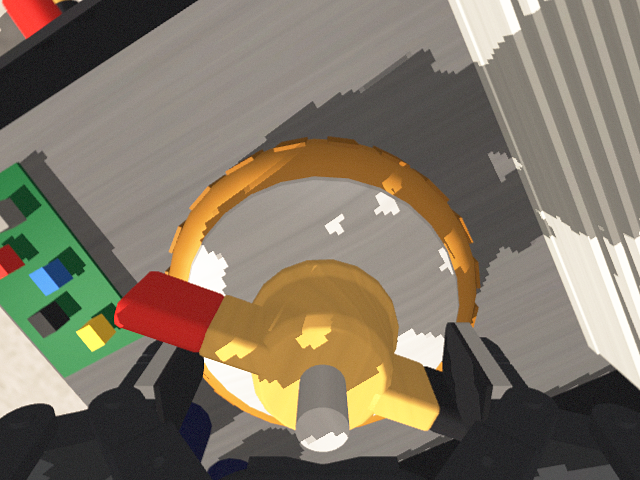

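Each finger had to cross the whole gap between the wings (about 2.5 rad) before it met one. The red wing is now at about +0.7 rad, left of centre at (165,310). I'll lift, unwind the wrist and come back down for a full stroke.

Call:
play_rows:
  targets:
    - {"delta_pos": [0, 0, 0], "delta_rot": [0, 0, 0.02], "claw": 85}
    - {"delta_pos": [0, 0, 0], "delta_rot": [0, 0, 0.04], "claw": 85}
    - {"delta_pos": [0, 0, 0.02], "delta_rot": [0, 0, 0.04], "claw": 85}
    - {"delta_pos": [0, 0, 0.045], "delta_rot": [0, 0, 0.04], "claw": 85}
    - {"delta_pos": [0, 0, 0.07], "delta_rot": [0, 0, 0.06], "claw": 85}
    - {"delta_pos": [0, 0, 0.07], "delta_rot": [0, 0, 0.095], "claw": 85}
    - {"delta_pos": [0, 0, 0.07], "delta_rot": [0, 0, 0.13], "claw": 85}
    - {"delta_pos": [0, 0, 0.07], "delta_rot": [0, 0, 0.165], "claw": 85}
    - {"delta_pos": [0, 0, 0.07], "delta_rot": [0, 0, 0.2], "claw": 85}
    - {"delta_pos": [0, 0, 0.07], "delta_rot": [0, 0, 0.235], "claw": 85}
    - {"delta_pos": [0, 0, 0.07], "delta_rot": [0, 0, 0.27], "claw": 85}
    - {"delta_pos": [0, 0, 0.07], "delta_rot": [0, 0, 0.305], "claw": 85}
    - {"delta_pos": [0, 0, 0.07], "delta_rot": [0, 0, 0.34], "claw": 85}
    - {"delta_pos": [0, 0, 0.07], "delta_rot": [0, 0, 0.375], "claw": 85}
    - {"delta_pos": [0, 0, 0.07], "delta_rot": [0, 0, 0.41], "claw": 85}
    - {"delta_pos": [0, 0, 0.07], "delta_rot": [0, 0, 0.445], "claw": 85}
    - {"delta_pos": [0, 0, 0.07], "delta_rot": [0, 0, 0.48], "claw": 85}
    - {"delta_pos": [0, 0, 0.07], "delta_rot": [0, 0, 0.515], "claw": 85}
    - {"delta_pos": [0, 0, 0.07], "delta_rot": [0, 0, 0.55], "claw": 85}
    - {"delta_pos": [0, 0, 0.07], "delta_rot": [0, 0, 0.55], "claw": 85}

```text
time: 10.05
eef_pos: [0.5065, 0.104, 0.165]
tcp_rot: [0.589, 0.391, -0.589, 0.392]
contact_force: [-0.3, -1.0, -0.0]
opening: 0.994
```

Run:
```python
from h import *
goto([.5065,.104,.095],1.3)
```

```text
t 10.05 p [0.5065 0.104  0.165 ] q [ 6.000e-03  3.400e-02  2.039e+00 -1.000e-03  1.067e+00  4.050e-01] x [ 0.001 -0.001 -1.   ] jawyaw -0.398 F [-0.3 -1.  -0. ] op 0.994
dpos [-0.   -0.   -0.07] drot/pi [-2.000e-04  4.000e-04  5.406e-01]
```

Call:
play_rows:
  targets:
    - {"delta_pos": [0, 0, 0], "delta_rot": [0, 0, 0.035], "claw": 85}
    - {"delta_pos": [0, 0, 0], "delta_rot": [0, 0, 0.07], "claw": 85}
    - {"delta_pos": [0, 0, 0], "delta_rot": [0, 0, 0.105], "claw": 85}
    - {"delta_pos": [0, 0, 0], "delta_rot": [0, 0, 0.14], "claw": 85}
    - {"delta_pos": [0, 0, 0], "delta_rot": [0, 0, 0.175], "claw": 85}
    - {"delta_pos": [0, 0, 0], "delta_rot": [0, 0, 0.21], "claw": 85}
    - {"delta_pos": [0, 0, 0], "delta_rot": [0, 0, 0.245], "claw": 85}
    - {"delta_pos": [0, 0, 0], "delta_rot": [0, 0, 0.28], "claw": 85}
    - {"delta_pos": [0, 0, 0], "delta_rot": [0, 0, 0.315], "claw": 85}
    - {"delta_pos": [0, 0, 0], "delta_rot": [0, 0, 0.35], "claw": 85}
    - {"delta_pos": [0, 0, 0], "delta_rot": [0, 0, 0.385], "claw": 85}
    - {"delta_pos": [0, 0, 0], "delta_rot": [0, 0, 0.42], "claw": 85}
    - {"delta_pos": [0, 0, 0], "delta_rot": [0, 0, 0.455], "claw": 85}
    - {"delta_pos": [0, 0, 0], "delta_rot": [0, 0, 0.49], "claw": 85}
    - {"delta_pos": [0, 0, 0], "delta_rot": [0, 0, 0.525], "claw": 85}
    - {"delta_pos": [0, 0, 0], "delta_rot": [0, 0, 0.56], "claw": 85}
    - {"delta_pos": [0, 0, -0.02], "delta_rot": [0, 0, 0.56], "claw": 85}
    - {"delta_pos": [0, 0, -0.04], "delta_rot": [0, 0, 0.56], "claw": 85}
    - {"delta_pos": [0, 0, -0.06], "delta_rot": [0, 0, 0.56], "claw": 85}
    - {"delta_pos": [0, 0, -0.07], "delta_rot": [0, 0, 0.56], "claw": 85}

```text
time: 11.72
eef_pos: [0.5049, 0.1041, 0.0926]
tcp_rot: [0.075, 0.705, -0.075, 0.702]
contact_force: [-0.3, -0.6, -0.4]
opening: 1.0
```

Run:
```python
from h import *
goto([.5065,.104,.095],-1.5)
```

```text
t 11.7167 p [0.5049 0.1041 0.0926] q [ 6.000e-03  1.410e-01  2.078e+00  2.000e-03  9.270e-01 -1.354e+00] x [-0.004  0.001 -1.   ] jawyaw 1.359 F [-0.3 -0.6 -0.4] op 1.0
dpos [ 0.0016 -0.0001  0.0024] drot/pi [-1.8e-03  3.0e-04 -9.1e-01]
```

Call:
play_rows:
  targets:
    - {"delta_pos": [0.001, 0, 0.002], "delta_rot": [0, 0, -0.03], "claw": 85}
    - {"delta_pos": [0.001, 0, 0.002], "delta_rot": [0, 0, -0.06], "claw": 85}
    - {"delta_pos": [0.001, 0, 0.002], "delta_rot": [0, 0, -0.09], "claw": 85}
    - {"delta_pos": [0.001, 0, 0.002], "delta_rot": [0, 0, -0.12], "claw": 85}
    - {"delta_pos": [0.001, 0, 0.002], "delta_rot": [0, 0, -0.15], "claw": 85}
    - {"delta_pos": [0.001, 0, 0.002], "delta_rot": [0, 0, -0.18], "claw": 85}
    - {"delta_pos": [0.001, 0, 0.002], "delta_rot": [0, 0, -0.21], "claw": 85}
    - {"delta_pos": [0.001, 0, 0.002], "delta_rot": [0, 0, -0.24], "claw": 85}
    - {"delta_pos": [0.001, 0, 0.002], "delta_rot": [0, 0, -0.27], "claw": 85}
    - {"delta_pos": [0.001, 0, 0.002], "delta_rot": [0, 0, -0.3], "claw": 85}
    - {"delta_pos": [0.001, 0, 0.002], "delta_rot": [0, 0, -0.33], "claw": 85}
    - {"delta_pos": [0.001, 0, 0.002], "delta_rot": [0, 0, -0.36], "claw": 85}
    - {"delta_pos": [0.001, 0, 0.002], "delta_rot": [0, 0, -0.39], "claw": 85}
    - {"delta_pos": [0.001, 0, 0.002], "delta_rot": [0, 0, -0.42], "claw": 85}
    - {"delta_pos": [0.001, 0, 0.002], "delta_rot": [0, 0, -0.45], "claw": 85}
    - {"delta_pos": [0.001, 0, 0.002], "delta_rot": [0, 0, -0.48], "claw": 85}
    - {"delta_pos": [0.001, 0, 0.002], "delta_rot": [0, 0, -0.51], "claw": 85}
    - {"delta_pos": [0.001, 0, 0.002], "delta_rot": [0, 0, -0.54], "claw": 85}
    - {"delta_pos": [0.001, 0, 0.002], "delta_rot": [0, 0, -0.57], "claw": 85}
    - {"delta_pos": [0.001, 0, 0.002], "delta_rot": [0, 0, -0.6], "claw": 85}

```text
time: 13.38
eef_pos: [0.5061, 0.1045, 0.0948]
tcp_rot: [0.616, 0.352, -0.612, 0.35]
contact_force: [2.5, 1.7, -1.4]
opening: 0.995
```

Run:
```python
from h import *
goto([.5065,.104,.095],-1.5)
s,R=info();print(s["wrist_torque"].round(2))
```

```text
t 13.3833 p [0.5061 0.1045 0.0948] q [0.005 0.137 2.078 0.005 0.924 0.535] x [ 0.003  0.004 -1.   ] jawyaw -0.533 F [ 2.5  1.7 -1.4] op 0.995
dpos [ 0.0004 -0.0005  0.0002] drot/pi [-0.0007  0.0015 -0.3079]
t 13.3833 p [0.5061 0.1045 0.0948] q [0.005 0.137 2.078 0.005 0.924 0.535] x [ 0.003  0.004 -1.   ] jawyaw -0.533 F [ 2.5  1.7 -1.4] op 0.995
[ 0.22 -0.11  0.04]
```

Call:
play_rows:
  targets:
    - {"delta_pos": [0, 0, 0], "delta_rot": [0, 0, -0.03], "claw": 85}
    - {"delta_pos": [0, 0, 0], "delta_rot": [0, 0, -0.06], "claw": 85}
    - {"delta_pos": [0, 0, 0], "delta_rot": [0, 0, -0.09], "claw": 85}
    - {"delta_pos": [0, 0, 0], "delta_rot": [0, 0, -0.12], "claw": 85}
    - {"delta_pos": [0, 0, 0], "delta_rot": [0, 0, -0.15], "claw": 85}
    - {"delta_pos": [0, 0, 0], "delta_rot": [0, 0, -0.18], "claw": 85}
    - {"delta_pos": [0, 0, 0], "delta_rot": [0, 0, -0.21], "claw": 85}
    - {"delta_pos": [0, 0, 0], "delta_rot": [0, 0, -0.24], "claw": 85}
    - {"delta_pos": [0, 0, 0], "delta_rot": [0, 0, -0.27], "claw": 85}
    - {"delta_pos": [0, 0, 0], "delta_rot": [0, 0, -0.29], "claw": 85}
    - {"delta_pos": [0, 0, 0], "delta_rot": [0, 0, -0.31], "claw": 85}
    - {"delta_pos": [0, 0, 0], "delta_rot": [0, 0, -0.31], "claw": 85}
    - {"delta_pos": [0, 0, 0], "delta_rot": [0, 0, -0.29], "claw": 85}
    - {"delta_pos": [0, 0, 0], "delta_rot": [0, 0, -0.26], "claw": 85}
    - {"delta_pos": [0, 0, 0.01], "delta_rot": [0, 0, -0.26], "claw": 85}
    - {"delta_pos": [0, 0, 0.035], "delta_rot": [0, 0, -0.26], "claw": 85}
    - {"delta_pos": [0, 0, 0.06], "delta_rot": [0, 0, -0.26], "claw": 85}
    - {"delta_pos": [0, 0, 0.085], "delta_rot": [0, 0, -0.24], "claw": 85}
    - {"delta_pos": [0, 0, 0.1], "delta_rot": [0, 0, -0.21], "claw": 85}
    - {"delta_pos": [0, 0, 0.1], "delta_rot": [0, 0, -0.18], "claw": 85}

```text
time: 15.05
eef_pos: [0.5086, 0.1046, 0.2007]
tcp_rot: [0.692, 0.166, -0.682, 0.167]
contact_force: [-0.6, -0.6, -0.3]
opening: 0.995
```

Run:
```python
from h import *
goto([.5065,.104,.195],1.95)
cv2.imwrite("pics/w5.png",ctrl.read_camera("wrist"))
```

```text
t 15.05 p [0.5086 0.1046 0.2007] q [ 6.000e-03 -1.200e-02  2.014e+00  2.000e-03  1.125e+00  1.101e+00] x [ 0.014  0.002 -1.   ] jawyaw -1.096 F [-0.6 -0.6 -0.3] op 0.995
dpos [-0.0021 -0.0006 -0.0057] drot/pi [-6.800e-03 -6.000e-04  9.694e-01]
```

View pics/w5.png

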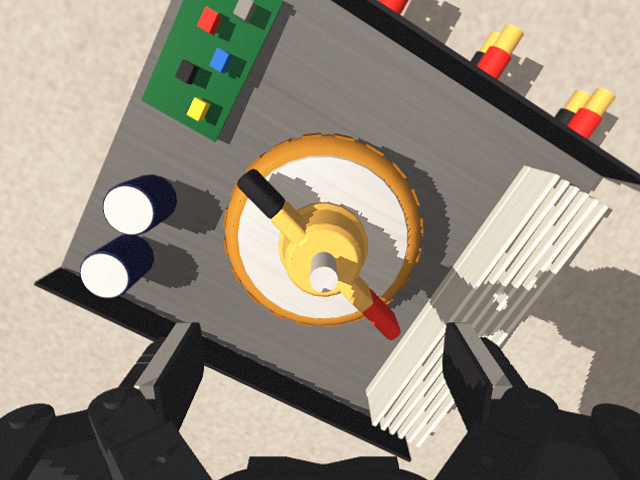

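The wrist view from above shows the red tip at (390,330) and the black tip at (255,178). The nut is at about -1.9 rad and the wing angle is as expected. Now the unwind for the final stroke.

Call:
play_rows:
  targets:
    - {"delta_pos": [-0.002, 0, -0.006], "delta_rot": [0, 0, 0.03], "claw": 85}
    - {"delta_pos": [-0.002, 0, -0.006], "delta_rot": [0, 0, 0.065], "claw": 85}
    - {"delta_pos": [-0.002, 0, -0.006], "delta_rot": [0, 0, 0.1], "claw": 85}
    - {"delta_pos": [-0.002, 0, -0.006], "delta_rot": [0, 0, 0.135], "claw": 85}
    - {"delta_pos": [-0.002, 0, -0.006], "delta_rot": [0, 0, 0.17], "claw": 85}
    - {"delta_pos": [-0.002, 0, -0.006], "delta_rot": [0, 0, 0.205], "claw": 85}
    - {"delta_pos": [-0.002, 0, -0.006], "delta_rot": [0, 0, 0.24], "claw": 85}
    - {"delta_pos": [-0.002, 0, -0.006], "delta_rot": [0, 0, 0.275], "claw": 85}
    - {"delta_pos": [-0.002, 0, -0.006], "delta_rot": [0, 0, 0.31], "claw": 85}
    - {"delta_pos": [-0.002, 0, -0.006], "delta_rot": [0, 0, 0.345], "claw": 85}
    - {"delta_pos": [-0.002, 0, -0.006], "delta_rot": [0, 0, 0.38], "claw": 85}
    - {"delta_pos": [-0.002, 0, -0.006], "delta_rot": [0, 0, 0.415], "claw": 85}
    - {"delta_pos": [-0.002, 0, -0.006], "delta_rot": [0, 0, 0.45], "claw": 85}
    - {"delta_pos": [-0.002, 0, -0.006], "delta_rot": [0, 0, 0.485], "claw": 85}
    - {"delta_pos": [-0.002, 0, -0.006], "delta_rot": [0, 0, 0.52], "claw": 85}
    - {"delta_pos": [-0.002, 0, -0.006], "delta_rot": [0, 0, 0.555], "claw": 85}
    - {"delta_pos": [-0.002, 0, -0.006], "delta_rot": [0, 0, 0.59], "claw": 85}
    - {"delta_pos": [-0.002, 0, -0.006], "delta_rot": [0, 0, 0.625], "claw": 85}
    - {"delta_pos": [-0.002, 0, -0.006], "delta_rot": [0, 0, 0.66], "claw": 85}
    - {"delta_pos": [-0.002, 0, -0.006], "delta_rot": [0, 0, 0.66], "claw": 85}

```text
time: 16.77
eef_pos: [0.5053, 0.1046, 0.1927]
tcp_rot: [0.208, 0.68, -0.204, 0.673]
contact_force: [-0.0, -0.5, -0.6]
opening: 0.994
```

Run:
```python
from h import *
goto([.5065,.104,.093],1.95)
```

```text
t 16.7667 p [0.5053 0.1046 0.1927] q [ 4.000e-03  1.000e-03  2.018e+00  1.000e-02  1.131e+00 -9.800e-01] x [-0.008  0.009 -1.   ] jawyaw 0.98 F [-0.  -0.5 -0.6] op 0.994
dpos [ 0.0012 -0.0006 -0.0997] drot/pi [-0.0013 -0.0036  0.3088]
```

Call:
play_rows:
  targets:
    - {"delta_pos": [0.001, 0, 0], "delta_rot": [-0.001, -0.0036, 0.035], "claw": 85}
    - {"delta_pos": [0.001, 0, 0], "delta_rot": [-0.001, -0.0036, 0.07], "claw": 85}
    - {"delta_pos": [0.001, 0, 0], "delta_rot": [-0.001, -0.0036, 0.105], "claw": 85}
    - {"delta_pos": [0.001, 0, 0], "delta_rot": [-0.001, -0.0036, 0.14], "claw": 85}
    - {"delta_pos": [0.001, 0, 0], "delta_rot": [-0.001, -0.0036, 0.175], "claw": 85}
    - {"delta_pos": [0.001, 0, 0], "delta_rot": [-0.001, -0.0036, 0.21], "claw": 85}
    - {"delta_pos": [0.001, 0, 0], "delta_rot": [-0.001, -0.0036, 0.245], "claw": 85}
    - {"delta_pos": [0.001, 0, 0], "delta_rot": [-0.001, -0.0036, 0.28], "claw": 85}
    - {"delta_pos": [0.001, 0, 0], "delta_rot": [-0.001, -0.0036, 0.309], "claw": 85}
    - {"delta_pos": [0.001, 0, -0.02], "delta_rot": [-0.001, -0.0036, 0.309], "claw": 85}
    - {"delta_pos": [0.001, 0, -0.045], "delta_rot": [-0.001, -0.0036, 0.309], "claw": 85}
    - {"delta_pos": [0.001, 0, -0.07], "delta_rot": [-0.001, -0.0036, 0.309], "claw": 85}
    - {"delta_pos": [0.001, 0, -0.085], "delta_rot": [-0.001, -0.0036, 0.309], "claw": 85}
    - {"delta_pos": [0.001, 0, -0.095], "delta_rot": [-0.001, -0.0036, 0.309], "claw": 85}
    - {"delta_pos": [0.001, 0, -0.1], "delta_rot": [-0.001, -0.0036, 0.309], "claw": 85}
    - {"delta_pos": [0.001, 0, -0.1], "delta_rot": [-0.001, -0.0036, 0.309], "claw": 85}
    - {"delta_pos": [0.001, 0, -0.1], "delta_rot": [-0.001, -0.0036, 0.309], "claw": 85}

```text
time: 18.18
eef_pos: [0.5069, 0.1046, 0.0935]
tcp_rot: [-0.133, 0.694, 0.133, 0.695]
contact_force: [0.4, 0.6, 1.1]
opening: 0.998
```

Run:
```python
from h import *
goto([.5065,.104,.093],-.3)
```

```text
t 18.1833 p [0.5069 0.1046 0.0935] q [ 7.000e-03  1.420e-01  2.075e+00  1.000e-03  9.240e-01 -1.943e+00] x [ 0.001  0.001 -1.   ] jawyaw 1.949 F [0.4 0.6 1.1] op 0.998
dpos [-0.0004 -0.0006 -0.0005] drot/pi [ 1.000e-04  4.000e-04 -7.159e-01]
```

Call:
play_rows:
  targets:
    - {"delta_pos": [0, 0, 0], "delta_rot": [0, 0, -0.03], "claw": 85}
    - {"delta_pos": [0, 0, 0], "delta_rot": [0, 0, -0.06], "claw": 85}
    - {"delta_pos": [0, 0, 0], "delta_rot": [0, 0, -0.09], "claw": 85}
    - {"delta_pos": [0, 0, 0], "delta_rot": [0, 0, -0.12], "claw": 85}
    - {"delta_pos": [0, 0, 0], "delta_rot": [0, 0, -0.15], "claw": 85}
    - {"delta_pos": [0, 0, 0], "delta_rot": [0, 0, -0.18], "claw": 85}
    - {"delta_pos": [0, 0, 0], "delta_rot": [0, 0, -0.21], "claw": 85}
    - {"delta_pos": [0, 0, 0], "delta_rot": [0, 0, -0.24], "claw": 85}
    - {"delta_pos": [0, 0, 0], "delta_rot": [0, 0, -0.27], "claw": 85}
    - {"delta_pos": [0, 0, 0], "delta_rot": [0, 0, -0.3], "claw": 85}
    - {"delta_pos": [0, 0, 0], "delta_rot": [0, 0, -0.33], "claw": 85}
    - {"delta_pos": [0, 0, 0], "delta_rot": [0, 0, -0.36], "claw": 85}
    - {"delta_pos": [0, 0, 0], "delta_rot": [0, 0, -0.39], "claw": 85}
    - {"delta_pos": [0, 0, 0], "delta_rot": [0, 0, -0.42], "claw": 85}
    - {"delta_pos": [0, 0, 0], "delta_rot": [0, 0, -0.45], "claw": 85}
    - {"delta_pos": [0, 0, 0], "delta_rot": [0, 0, -0.48], "claw": 85}
    - {"delta_pos": [0, 0, 0], "delta_rot": [0, 0, -0.51], "claw": 85}
    - {"delta_pos": [0, 0, 0], "delta_rot": [0, 0, -0.54], "claw": 85}
    - {"delta_pos": [0, 0, 0], "delta_rot": [0, 0, -0.57], "claw": 85}
    - {"delta_pos": [0, 0, 0], "delta_rot": [0, 0, -0.6], "claw": 85}

```text
time: 19.85
eef_pos: [0.5082, 0.1042, 0.0951]
tcp_rot: [0.485, 0.513, -0.484, 0.516]
contact_force: [1.6, -0.8, -1.8]
opening: 0.996
```

Run:
```python
from h import *
goto([.5065,.104,.093],-.4)
s,R=info();print(s["wrist_torque"].round(2))
```

```text
t 19.85 p [0.5082 0.1042 0.0951] q [ 0.007  0.14   2.073 -0.003  0.924 -0.05 ] x [ 0.004 -0.002 -1.   ] jawyaw 0.059 F [ 1.6 -0.8 -1.8] op 0.996
dpos [-0.0017 -0.0002 -0.0021] drot/pi [ 0.0009  0.0011 -0.1462]
t 19.85 p [0.5082 0.1042 0.0951] q [ 0.007  0.14   2.073 -0.003  0.924 -0.05 ] x [ 0.004 -0.002 -1.   ] jawyaw 0.059 F [ 1.6 -0.8 -1.8] op 0.996
[-0.25 -0.09  0.05]
```

Go to jaw -0.4 slowly, then take finer steps.

Call:
play_rows:
  targets:
    - {"delta_pos": [-0.001, 0, -0.002], "delta_rot": [0, 0, -0.02], "claw": 85}
    - {"delta_pos": [-0.001, 0, -0.002], "delta_rot": [0, 0, -0.04], "claw": 85}
    - {"delta_pos": [-0.001, 0, -0.002], "delta_rot": [0, 0, -0.06], "claw": 85}
    - {"delta_pos": [-0.001, 0, -0.002], "delta_rot": [0, 0, -0.08], "claw": 85}
    - {"delta_pos": [-0.001, 0, -0.002], "delta_rot": [0, 0, -0.1], "claw": 85}
    - {"delta_pos": [-0.001, 0, -0.002], "delta_rot": [0, 0, -0.115], "claw": 85}
    - {"delta_pos": [-0.001, 0, -0.002], "delta_rot": [0, 0, -0.13], "claw": 85}
    - {"delta_pos": [-0.001, 0, -0.002], "delta_rot": [0, 0, -0.14], "claw": 85}
    - {"delta_pos": [-0.001, 0, -0.002], "delta_rot": [0, 0, -0.14], "claw": 85}
    - {"delta_pos": [-0.001, 0, -0.002], "delta_rot": [0, 0, -0.14], "claw": 85}

```text
time: 20.68
eef_pos: [0.5081, 0.1041, 0.0944]
tcp_rot: [0.586, 0.394, -0.585, 0.399]
contact_force: [-0.8, -0.2, 1.0]
opening: 0.994
```

Run:
```python
from h import *
goto([.5065,.104,.093],-.5)
s,R=info();print(s["wrist_torque"].round(2))
cv2.imwrite("pics/w6.png",ctrl.read_camera("wrist"))
```

```text
t 20.6833 p [0.5081 0.1041 0.0944] q [ 0.008  0.141  2.074 -0.005  0.922  0.391] x [ 0.005 -0.004 -1.   ] jawyaw -0.38 F [-0.8 -0.2  1. ] op 0.994
dpos [-0.0016 -0.0001 -0.0014] drot/pi [ 0.0012  0.0016 -0.0381]
t 20.6833 p [0.5081 0.1041 0.0944] q [ 0.008  0.141  2.074 -0.005  0.922  0.391] x [ 0.005 -0.004 -1.   ] jawyaw -0.38 F [-0.8 -0.2  1. ] op 0.994
[-0.07  0.06  0.01]
```

View pics/w6.png

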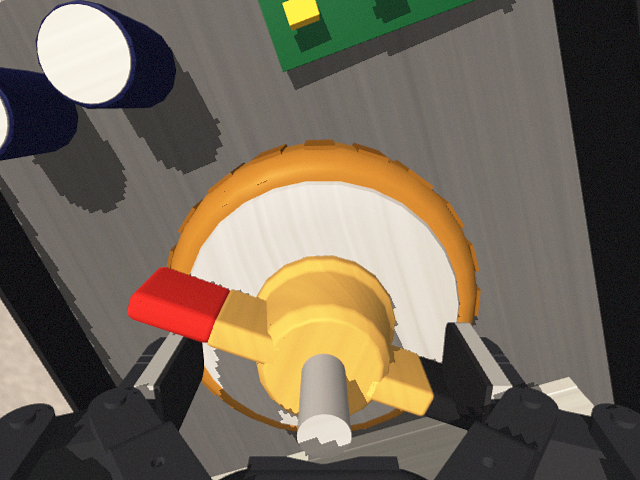

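Red wing on the left at (180,300), about 0.37 rad ahead of the finger, so the nut is near -3.85. I'll creep to the stop and watch the torque.

Call:
play_rows:
  targets:
    - {"delta_pos": [-0.001, 0, -0.001], "delta_rot": [0, 0, -0.006], "claw": 85}
    - {"delta_pos": [-0.001, 0, -0.001], "delta_rot": [0, 0, -0.012], "claw": 85}
    - {"delta_pos": [-0.001, 0, -0.001], "delta_rot": [0, 0, -0.018], "claw": 85}
    - {"delta_pos": [-0.001, 0, -0.001], "delta_rot": [0, 0, -0.018], "claw": 85}

```text
time: 21.07
eef_pos: [0.5072, 0.1043, 0.0935]
tcp_rot: [0.598, 0.377, -0.596, 0.381]
contact_force: [-0.2, 0.4, -0.2]
opening: 0.993
```

Run:
```python
from h import *
s,R=info();print(s["wrist_torque"].round(2),s["joint_efforts"].round(2))
```

```text
t 21.0667 p [0.5072 0.1043 0.0935] q [ 0.008  0.141  2.076 -0.004  0.919  0.449] x [ 0.005 -0.003 -1.   ] jawyaw -0.438 F [-0.2  0.4 -0.2] op 0.993
[ 0.04  0.04 -0.01] [-0.000e+00 -2.966e+01 -2.400e+01 -2.000e-02 -1.000e-02  8.000e-02]
```

Call:
play_rows:
  targets:
    - {"delta_pos": [0, 0, 0], "delta_rot": [0, 0, -0.006], "claw": 85}
    - {"delta_pos": [0, 0, 0], "delta_rot": [0, 0, -0.012], "claw": 85}
    - {"delta_pos": [0, 0, 0], "delta_rot": [0, 0, -0.018], "claw": 85}

```text
time: 21.32
eef_pos: [0.5072, 0.1044, 0.0934]
tcp_rot: [0.608, 0.36, -0.607, 0.364]
contact_force: [0.7, -0.3, 0.1]
opening: 0.995
```

Run:
```python
from h import *
s,R=info();print(s["wrist_torque"].round(2),s["joint_efforts"].round(2))
```

```text
t 21.3167 p [0.5072 0.1044 0.0934] q [ 0.008  0.141  2.076 -0.005  0.919  0.508] x [ 0.005 -0.004 -1.   ] jawyaw -0.497 F [ 0.7 -0.3  0.1] op 0.995
[-0.02 -0.04  0.03] [  0.13 -29.45 -23.74   0.1    0.04  -0.06]
```

Call:
play_rows:
  targets:
    - {"delta_pos": [0, 0, 0], "delta_rot": [0, 0, -0.006], "claw": 85}
    - {"delta_pos": [0, 0, 0], "delta_rot": [0, 0, -0.012], "claw": 85}

```text
time: 21.48
eef_pos: [0.5072, 0.1044, 0.0934]
tcp_rot: [0.616, 0.348, -0.614, 0.352]
contact_force: [0.3, -0.6, -0.6]
opening: 0.995
```

Run:
```python
from h import *
s,R=info();print(s["wrist_torque"].round(2),s["joint_efforts"].round(2))
```

```text
t 21.4833 p [0.5072 0.1044 0.0934] q [ 0.009  0.141  2.076 -0.005  0.92   0.548] x [ 0.005 -0.004 -1.   ] jawyaw -0.536 F [ 0.3 -0.6 -0.6] op 0.995
[-0.05 -0.09  0.07] [  0.17 -29.4  -23.7    0.1    0.04  -0.06]
```

Torque is still low and the estimate puts the nut at about -3.95 to -4.03. Back off, lift and measure.

Call:
play_rows:
  targets:
    - {"delta_pos": [0, 0, 0], "delta_rot": [0, 0, 0.02], "claw": 85}
    - {"delta_pos": [0, 0, 0], "delta_rot": [0, 0, 0.04], "claw": 85}
    - {"delta_pos": [0, 0, 0.01], "delta_rot": [0, 0, 0.04], "claw": 85}
    - {"delta_pos": [0, 0, 0.035], "delta_rot": [0, 0, 0.04], "claw": 85}
    - {"delta_pos": [0, 0, 0.06], "delta_rot": [0, 0, 0.04], "claw": 85}
    - {"delta_pos": [0, 0, 0.085], "delta_rot": [0, 0, 0.04], "claw": 85}
    - {"delta_pos": [0, 0, 0.11], "delta_rot": [0, 0, 0.04], "claw": 85}
    - {"delta_pos": [0, 0, 0.11], "delta_rot": [0, 0, 0.04], "claw": 85}
    - {"delta_pos": [0, 0, 0.11], "delta_rot": [0, 0, 0.04], "claw": 85}

```text
time: 22.23
eef_pos: [0.5083, 0.1046, 0.206]
tcp_rot: [0.594, 0.384, -0.589, 0.39]
contact_force: [-0.2, -1.2, -0.3]
opening: 0.993
```

Run:
```python
from h import *
info()
c=ctrl.calibration("wrist");im=ctrl.read_camera("wrist")
for a in(-3.7,-4.0):
  for d in (.0175,.0196):
    th=a-.045;o=np.array([.5075,.1055,.1176-d]);v=.064*np.array([np.cos(th),np.sin(th),0])
    print(a,d,[np.round(proj(c,q),0) for q in(o,o+v,o-v)])
print("stud",proj(c,[.5075,.1055,.125]))
cv2.imwrite("pics/w7.png",im)
```

```text
t 22.2333 p [0.5083 0.1046 0.206 ] q [ 0.008 -0.016  2.008 -0.003  1.139  0.422] x [ 0.01  -0.003 -1.   ] jawyaw -0.413 F [-0.2 -1.2 -0.3] op 0.993
-3.7 0.0175 [array([319., 256.]), array([206., 236.]), array([429., 275.])]
-3.7 0.0196 [array([319., 255.]), array([207., 235.]), array([428., 274.])]
-4.0 0.0175 [array([319., 256.]), array([215., 204.]), array([416., 304.])]
-4.0 0.0196 [array([319., 255.]), array([216., 203.]), array([415., 302.])]
stud (np.float64(319.5925758500256), np.float64(272.33738543797296))
```

View pics/w7.png

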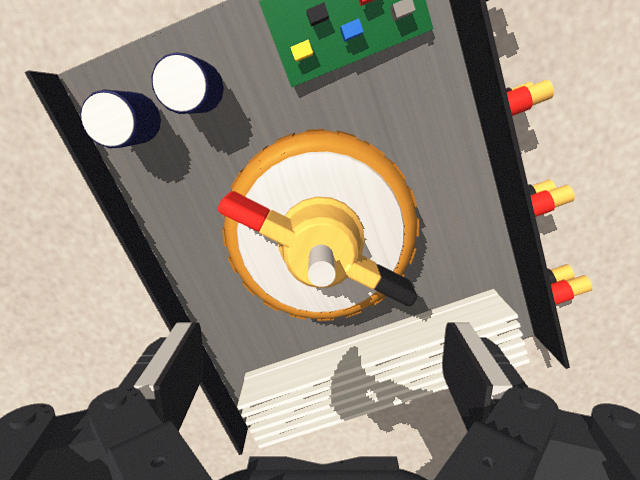

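The red tip is at (222,202) and the black tip at (410,296). The slope is 26.6°, against 26.4° predicted for -4.0 rad and 10° for -3.7, so the nut is at its stop. The fingers are clear.

Run:
```python
from h import *
cv2.imwrite("pics/top1.png",ctrl.read_camera("top"))
d=cv2.absdiff(cv2.imread("pics/top0.png"),cv2.imread("pics/top1.png")).max(2)
for n,(x0,y0,x1,y1) in dict(ant=(90,185,178,280),wr=(480,170,525,245),sd=(490,255,515,340)).items(): print(n,(d[y0:y1,x0:x1]>60).sum())
ctrl.sign_off()
```

```text
ant 0
wr 0
sd 191
the job is handed in; nothing more can be done
```

The wing nut dropped onto the thread, ran clockwise down to its stop, and the job is handed in at about 22 s. I turned it with the open fingers pushing one on each wing, never gripping it. The clockwise run took three strokes, with two lifts to unwind the wrist.

- **Drop:** after the backward turn (estimated at about 1.5 rad) the wrist picture clearly showed more of the stud above the nut.
- **Seating:** in the last wrist picture, taken with the fingers lifted clear, the wings slope 26.6°. That fits the 26.4° expected at -4.0 rad; at -3.7 rad it would be 10°. I did not measure the depth directly. The estimate is good to about 0.05 rad because of the amplifier's yaw.
- **Force:** every reading, taken at the end of a move, was a few newtons at most. I felt no clear rise in torque at the stop, so the seating rests on the angle.
- **Other things on the bench:** comparing top pictures from before and after, the antenna and wrench areas are unchanged. The screwdriver area differs in 191 pixels. This is probably the arm's shadow, since the arm never went near the screwdriver, but I did not look into it further.

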